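Press the last cove strip into the angle of the worktop and upstand and hold it

ROBOT

A 6-joint arm with a two-finger parallel gripper is mounted at the origin on the work surface. World frame = base frame: x ahead of the robot, y to its left, z up, the work surface at z = 0. Lengths are in m, angles in rad, forces in N, time in s.
With the tool pointing down it reaches from about 0.4 to 0.925 m from the base axis. Payload 12.5 kg.
Tool frame: the origin (TCP) lies midway between the tips of the shut fingers; the grasp point (between the pads) lies 19 mm behind it; z points along the fingers, y is the line along which they close (so a half turn about z gives the same grasp; the last joint's range is limited). The gripper opens to 95 mm and grips with 3 to 60 N. Pads are 20 mm wide; open, the fingers measure 119 mm over their backs; the gripper's body (75 mm by 180 mm) begins 59 mm behind the grasp point.
Start: joints at [1.089, 0.491, 1.559, -0, 1.092, -0.106], TCP at [0.229, 0.581, 0.215] pointing down, gripper open.
Joint ranges: [-3.1, 3.1], [-0.84, 2.19], [0.05, 2.79], [-1.13, 4.28], [0.06, 2.93], [-2.69, 2.69]. Speed limits (rad/s): [2.22, 2.22, 2.79, 3.14, 3.14, 3.14].

INTERFACE

Orientations are given as a unit quaternion [x, y, z, w].
In Python, from rig import * gives the robot as it stands.
- The arm moves only by the tool servo_tool, never from a script. Its argument "deltas" is a list that holds one entry, the list of rows, each a list of 7 numbers: the closure, from -1 (fully open) to 1 (shut), then the shift along the world's x, y, z in m, then the turn, a rotation vector about the world's x, y, z in rad. In form: [[[claw, x, y, z, ax, ay, az], ...]]. A call has 1 to 8 rows; each row shifts and turns the commanded pose from where the row before left it; what a row does not reach is not made up. A row lasts 1/10 s, in which the tool goes at most 50 mm and 8.59 degrees, less where a joint would pass 70% of its speed; a pose out of reach is approached as far as the arm can. A call with a gripper value outside its range is refused whole. The fingers move at their own pace and stop on an object; the grip force is fixed at half the most. Time passes only in rows, so rows that do not move let the fingers close. It gives the time, the measured TCP pose, the force, the opening and the grip force at its end, in the units of the state.
- read_state(): the state, without advancing time (a new reading comes with each control period).
- read_camera(name): name is "side" or "top" or "wrist"; returns a dict with "img" (400x640x3 uint8, blue, green, red), "fx", "fy", "cx", "cy" (pixels), "rvec" (rotation vector, rad) and "tvec" (3), from world to camera coordinates, as OpenCV has them; the wrist camera has in their place "mount" (4x4, takes a point from camera to tool coordinates, whose origin is the TCP and whose axes are the flange's). Camera axes: x right, y down, z forward; pixel columns grow to the right and rows downward; lengths in m; the calibration is good to about 2 mm. The wrist camera is an equidistant fisheye: a pixel r from the principal point sees the ray r / f radians off the axis. A picture is of the moment at which its call begins: read the wrist's pose just before it. There is no depth.
- close_job(): hands the job in; it is judged then, once.
The state is a dict: "t": time; "joint_positions": joint angles; "joint_vel": joint speeds; "joint_torque": joint torques, N m; "eef_pos": TCP position; "tcp_rot": TCP orientation; "ft_force": force on the tool from outside, world axes, zero at the start; "moment": the same for the moment, N m; "width": opening from 0.0 (shut) to 1.0 (fully open); "grip_force": force on a finger pad.
Only numpy, scipy, OpenCV 4.12 (cv2) and the standard library are available. Lean on these libraries where they do the work, as an engineer would, in place of code of your own. Each camera call takes 0.05 s, during which the arm holds its last target. There are 200 camera calls.

TASK

Take the loose white cove strip from the black tray and fit it in the angle between the worktop and the steel upstand, lower flange flat on the worktop, taped back flat against the upstand, slope facing out, with its end butted up to the white cove already fitted. Then press it firmly home with one diagonal push of the fingertips, into the upstand and down onto the worktop together, and finish still holding that push while the tape grabs. Leave the grey spare strip, the tools and the other things lying about where they are.

Things in the scene. Friction and masses are not known exactly. Their poses are not given: they have to be found in the camera images.
- table: Stainless worktop, its top at height 0. The strip slides on it (friction 0.5 to 0.7).
- upstand: Straight stainless upstand fixed to the worktop, 60 mm high, 22 mm thick, 520 mm long; place and angle vary. Origin where its front face (towards the robot) meets the worktop; x points from that face into the upstand, y along it (face from y = -360 to +160 mm), z up. Behind it only a 4 mm foot flange.
- run: White cove already bonded into the angle, fixed, 200 mm long, same section and axes as the strip: origin at the middle of its underside, x towards the upstand, y along it; back flush on the upstand. Its free end, where the strip must butt, is its +y end (robot's left).
- run_end (a point): The free (+y) end of the fitted cove, at its back lower corner: the point where upstand, worktop and that end face meet.
- tray: Black shallow metal tray, 176 x 325 mm, walls 20 mm high, floor 4 mm thick, fixed. Origin under its centre. The two loose strips stand in it.
- strip: Loose white cove strip, hollow, 0.11-0.22 kg, 140 long (y), 40 deep (x), 52 mm high. Origin: middle of its underside; x runs from slope to back. Section (x, z mm): underside -20 to +20; upright back at x 20 with blue dry tape; toe 6 high at x -20; 45 degree slope from (-20,6) to (10,36); lip above. Stands on its underside, turned anyhow; fitted, its axes run as the upstand's.
- strip_end (a point): Back lower corner of the strip's -y end (x +20, y -70, z 0 mm in its frame). Fitted, it coincides with run_end.
- strip_slope (a point): Middle of the sloping face (x -5, y 0, z 21 mm), the place to push. Nothing sticks in this trial, only the push holds: the strip must bear with over 2 N on the upstand and over 4 N on the worktop. About 12 N inwards with 6 to 8 N downwards at the closed fingertips gives that; pressed mostly downwards it can jam short of the upstand, as friction takes the inward part.
- strip_lip (a point): Middle of the upright lip at its top edge (x 15, y 0, z 52 mm). The lip is 10 mm thick (x 10 to 20) and 16 mm tall (z 36 to 52), runs the whole length, and is what the gripper can pinch from above.
- spare: Grey spare length of the same section, 100 mm long, in the tray; stays there. Origin at the middle of its underside.
- mallet: Mallet with black head (85 mm long, 56 mm thick) and wooden handle, lying; bystander. Handle along its x, head at +x; 56 mm high.
- cartridge: White and blue adhesive cartridge lying, 49 mm thick, 285 mm long along its x; bystander.
- tape_roll: Yellow roll of tape lying flat, 96 mm across, 25 mm high; bystander.
- tape_measure: Yellow and black tape measure, 70 x 32 x 62 mm high; bystander.
- marker: Red and black marker pen lying along its x, 120 mm long, 18 mm thick; bystander.
Not all that is in view belongs to the job. What is shaped like the strip but red or turquoise is not meant. What is shaped like the run but orange is not meant.

How it is judged:
On the way:
1. the strip is lifted clear of the tray in the fingers (height (world z) of strip above 0.035 m and contact force between strip and the fingers above 1 N), for 0.2 s.
At the end, for the whole second after the job is handed in: Fingers still press the strip (over 4 N); it bears over 2 N on the upstand, over 4 N on the worktop; its corner is within 3 mm of upstand face, worktop and fitted end; parallel within 0.03 rad, upright within 0.04, slope out, still; bystanders within 30 mm of their starts (x of strip_end in the frame of upstand between -0.003 and 0.003 m and y of strip_end in the frame of run between 0.097 and 0.103 m and height (world z) of strip_end below 0.003 m and angle between strip's own z axis and vertical below 0.04 rad and angle between the y axis of strip and the y axis of upstand, either way round below 0.03 rad and contact force between strip and upstand above 2 N and contact force between strip and table above 4 N and contact force between strip and the fingers above 4 N and linear speed of strip below 0.01 m/s and distance of each of spare, mallet, cartridge, tape_roll, tape_measure, marker from where it was at the start of the episode below 0.03 m); the arm keeps its last pose, push and grip.
It fails at once if a bystander (spare strip, mallet, cartridge, tape roll, tape measure or marker) is pushed more than 30 mm (distance of any of spare, mallet, cartridge, tape_roll, tape_measure, marker from where it was at the start of the episode above 0.03 m).
It also fails if it takes over 72 s, if anything falls off the work surface, if the arm or the gripper's body presses on something with over 40 N, if the wrist force passes 120 N, or if a joint passes its speed limit or range.

## Working session

There is one attempt and no reset: what is moved stays moved. The work goes in short steps, Python scripts to look and compute and a tool call to move; the robot and the scene stay as the last step left them, time stands still between calls to the robot, and variables do not carry over. Pictures are saved under pics/ and viewed, at most 10 in all, crops included, and the job is handed in when it is done.

Besides the shell and the picture viewer there is one more tool, called after "Emit:" by a JSON object that holds its "api" and its "payload". servo_tool: Moves the arm, as the interface text tells. Its arguments: {"type":"object","properties":{"deltas":{"type":"array"}},"required":["deltas"]}

```bash
mkdir -p pics; ls; python3 - <<'E'
from rig import *
import cv2
s=read_state();print(s)
for n in ("top","side"):
    c=read_camera(n);cv2.imwrite(f"pics/{n}0.png",c["img"]);print(n,{k:v for k,v in c.items() if k!="img"})
E
```

```text
pics
{'t': 0.0, 'joint_positions': array([ 1.08941823e+00,  4.91556720e-01,  1.55943328e+00,  2.56662393e-05,
        1.09167427e+00, -1.05591465e-01]), 'joint_vel': array([ 2.38812634e-05, -2.35466868e-03, -6.10666002e-04, -1.23844229e-03,
       -4.45602085e-04, -1.58202603e-03]), 'joint_torque': array([-1.91343832e-03, -6.12640071e+01, -2.58183235e+01,  6.92352327e-02,
        4.80918330e-02, -8.76712147e-05]), 'eef_pos': array([0.22923948, 0.58119597, 0.21406907]), 'tcp_rot': array([ 1.86795496e-01,  9.82398674e-01, -5.09603434e-04, -1.65901684e-04]), 'ft_force': array([-0.09694287, -0.44051171, -0.04965327]), 'moment': array([-0.00686463,  0.03162004, -0.01022674]), 'grip_force': 0.0, 'width': 0.9987510139643325}
top {'fx': 406.95713797472274, 'fy': 406.95713797472274, 'cx': 312.7006752984393, 'cy': 197.48930088651747, 'rvec': array([ 2.05191469, -2.15126556,  0.23771966]), 'tvec': array([0.02126333, 0.49864325, 1.28538607])}
side {'fx': 455.27013913527315, 'fy': 455.27013913527315, 'cx': 325.37311323647447, 'cy': 193.99629312737227, 'rvec': array([ 2.28449908e+00, -4.29475086e-02, -9.08750530e-04]), 'tvec': array([-0.46748272,  0.08068526,  1.6271103 ])}
```

View pics/top0.png

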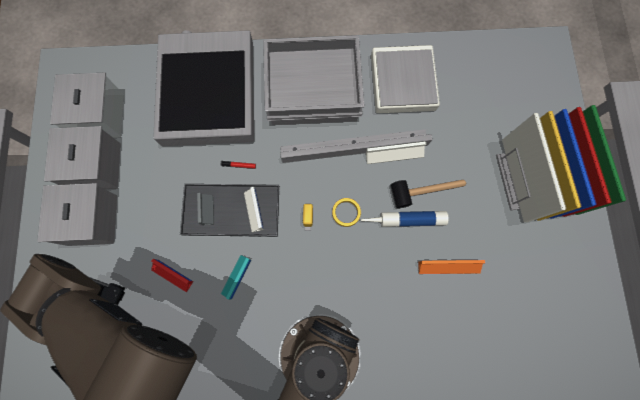

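View pics/side0.png

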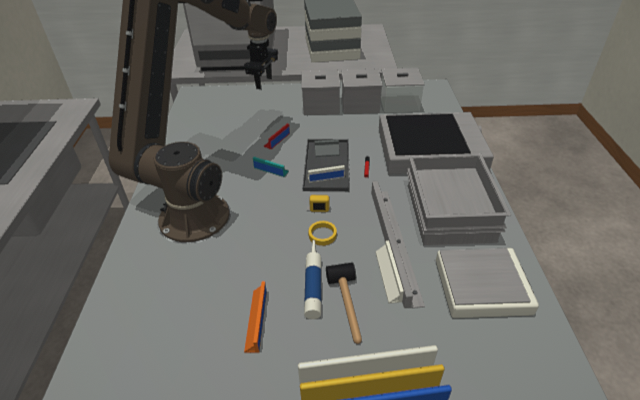

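```bash
cat > h.py <<'E'
import cv2, numpy as np
from scipy.spatial.transform import Rotation as R
K={"top":(406.95713797,312.7006753,197.4893,[2.05191469,-2.15126556,0.23771966],[0.02126333,0.49864325,1.28538607]),
"side":(455.270139,325.373113,193.996293,[2.28449908,-4.29475086e-02,-9.08750530e-04],[-0.46748272,0.08068526,1.6271103])}
def w(n,u,v,z):
    f,cx,cy,r,t=K[n];M=R.from_rotvec(r).as_matrix().T
    o=-M@np.array(t);d=M@np.array([(u-cx)/f,(v-cy)/f,1]);return o+d*(z-o[2])/d[2]
def crop(src,dst,x0,y0,x1,y1,s):
    i=cv2.imread(src)[y0:y1,x0:x1];i=cv2.resize(i,None,fx=s,fy=s,interpolation=cv2.INTER_CUBIC);cv2.imwrite(dst,i)
E
python3 - <<'E'
from h import *
a=cv2.imread("pics/top0.png");
A=cv2.resize(a[125:175,275:435],None,fx=5,fy=5,interpolation=2)
B=cv2.resize(a[180:240,180:340],None,fx=5,fy=5,interpolation=2)
cv2.imwrite("pics/c1.png",np.vstack([A,B]))
a=cv2.imread("pics/side0.png")
A=cv2.resize(a[135:195,295:375],None,fx=5,fy=5,interpolation=2)
B=cv2.resize(a[240:310,355:435],None,fx=5,fy=5,interpolation=2)
B=B[:300]
cv2.imwrite("pics/c2.png",np.hstack([A,B]))
E
```

```text
(no output)
```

View pics/c1.png

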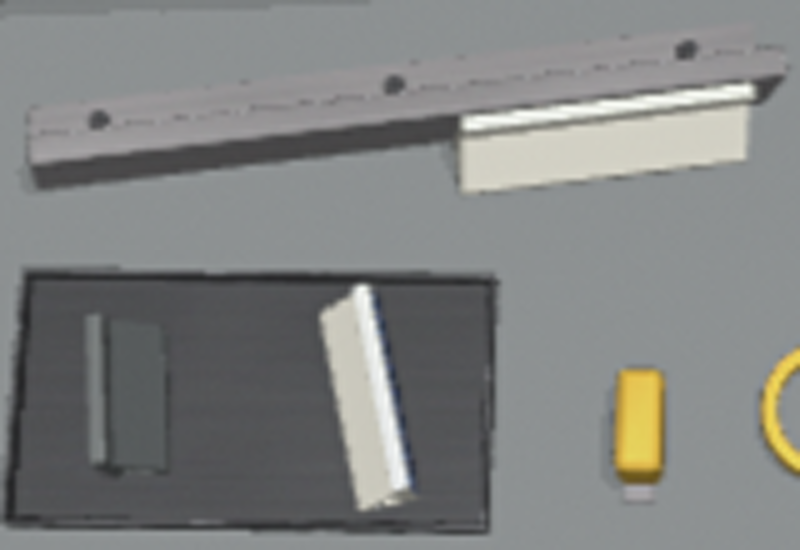

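View pics/c2.png

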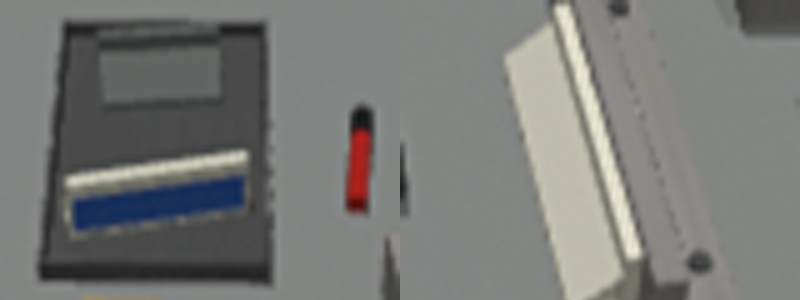

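```bash
python3 - <<'E'
from h import *
def p(X,Y,z,low):
    u=(X+.5)/5-.5;v=(Y-(250 if low else 0)+.5)/5-.5
    return w("top",u+(180 if low else 275),v+(180 if low else 125),z)
def q(X,Y,z,right):
    u=(X-(400 if right else 0)+.5)/5-.5;v=(Y+.5)/5-.5
    return w("side",u+(355 if right else 295),v+(240 if right else 135),z)
def show(n,P):print(n,P.round(4))
L=[p(355,288,.056,1),p(370,285,.056,1),p(393,492,.056,1),p(410,487,.056,1)]
for i in L:show("strip lip",i)
f=(L[0]+L[1])/2;n=(L[2]+L[3])/2;show("lip mid",(f+n)/2);print("len",np.linalg.norm(f-n),"ang",np.arctan2(*(f-n)[[1,0]]))
for a in [(66,180),(67,190),(248,152),(248,163)]:show("side strip lip top",q(*a,.056,0))
U=[p(35,163,.06,0),p(782,72,.06,0)];[show("upst",i) for i in U];d=U[0]-U[1];print(np.linalg.norm(d),np.arctan2(d[1],d[0]))
for a in [(462,117),(462,131),(754,83),(754,98)]:show("run lip",p(*a,.052,0))
for a in [(462,192),(747,158)]:show("run toe",p(*a,.003,0))
for a in [(555,5),(568,0),(625,263),(640,257)]:show("run lip side(z52)",q(*a,.052,1))
E
```

```text
strip lip [0.5441 0.202  0.056 ]
strip lip [0.5457 0.192  0.056 ]
strip lip [0.4062 0.1791 0.056 ]
strip lip [0.4089 0.168  0.056 ]
lip mid [0.4762 0.1853 0.056 ]
len 0.1392861487135836 ang 0.16943870861152818
side strip lip top [0.4072 0.1748 0.056 ]
side strip lip top [0.408  0.1625 0.056 ]
side strip lip top [0.5473 0.2028 0.056 ]
side strip lip top [0.5464 0.189  0.056 ]
upst [0.6423 0.0958 0.06  ]
upst [ 0.6825 -0.4129  0.06  ]
0.5102989735349643 1.649775198489025
run lip [ 0.6637 -0.1948  0.052 ]
run lip [ 0.6537 -0.1941  0.052 ]
run lip [ 0.6785 -0.3956  0.052 ]
run lip [ 0.6677 -0.3944  0.052 ]
run toe [ 0.6259 -0.1981  0.003 ]
run toe [ 0.6411 -0.3996  0.003 ]
run lip side(z52) [ 0.655  -0.1956  0.052 ]
run lip side(z52) [ 0.6638 -0.1917  0.052 ]
run lip side(z52) [ 0.6686 -0.3979  0.052 ]
run lip side(z52) [ 0.6778 -0.394   0.052 ]
```

Emit:
{"api": "servo_tool", "payload": {"deltas": [[[0.1,0.0155,-0.0245,-0.004,0,0,-0.145],[0.1,0.0155,-0.0245,-0.004,0,0,-0.145],[0.1,0.0155,-0.0245,-0.004,0,0,-0.145],[0.1,0.0155,-0.0245,-0.004,0,0,-0.145],[0.1,0.0155,-0.0245,-0.004,0,0,-0.145],[0.1,0.0155,-0.0245,-0.004,0,0,-0.145],[0.1,0.0155,-0.0245,-0.004,0,0,-0.145],[0.1,0.0155,-0.0245,-0.004,0,0,-0.145]]]}}

```text
t: 0.9
eef_pos: [0.3538, 0.3843, 0.1823]
tcp_rot: [0.697, 0.717, -0.0, 0.0]
ft_force: [-0.0, 0.2, -0.1]
width: 0.458
grip_force: 0.0
```

Emit:
{"api": "servo_tool", "payload": {"deltas": [[[0.1,0.0155,-0.0245,-0.004,0,0,-0.145],[0.1,0.0155,-0.0245,-0.004,0,0,-0.145],[0.1,0.0155,-0.0245,-0.004,0,0,-0.145],[0.1,0.0155,-0.0245,-0.004,0,0,-0.145],[0.1,0.0155,-0.0245,-0.004,0,0,-0.145],[0.1,0.0155,-0.0245,-0.004,0,0,-0.145],[0.1,0.0155,-0.0245,-0.004,0,0,-0.145],[0.1,0.0155,-0.0245,-0.004,0,0,-0.145]]]}}

```text
t: 1.7
eef_pos: [0.4778, 0.1883, 0.1504]
tcp_rot: [0.976, 0.218, -0.0, 0.0]
ft_force: [0.4, 0.7, 1.0]
width: 0.45
grip_force: 0.0
```

Emit:
{"api": "servo_tool", "payload": {"deltas": [[[0.1,0,0,0,0,0,-0.138],[0.1,0,0,0,0,0,-0.138],[0.1,0,0,0,0,0,0],[0.1,0,0,0,0,0,0]]]}}

```text
t: 2.1
eef_pos: [0.4772, 0.1894, 0.1505]
tcp_rot: [0.996, 0.087, -0.0, 0.0]
ft_force: [0.0, -0.2, -0.2]
width: 0.453
grip_force: 0.0
```

Emit:
{"api": "servo_tool", "payload": {"deltas": [[[0.1,-0.001,-0.004,-0.02,0,0,-0.004],[0.1,0,0,-0.025,0,0,0],[0.1,0,0,-0.025,0,0,0],[0.1,0,0,-0.02,0,0,0],[0.1,0,0,-0.012,0,0,0],[0.1,0,0,-0.005,0,0,0],[0.1,0,0,0,0,0,0],[0.1,0,0,0,0,0,0]]]}}

```text
t: 2.9
eef_pos: [0.4767, 0.1856, 0.0443]
tcp_rot: [0.997, 0.083, 0.001, -0.0]
ft_force: [-0.2, 0.4, -0.7]
width: 0.45
grip_force: 0.0
```

Emit:
{"api": "servo_tool", "payload": {"deltas": [[[0.5,0,0,0,0,0,0],[1,0,0,0,0,0,0],[1,0,0,0,0,0,0],[1,0,0,0,0,0,0],[1,0,0,0,0,0,0],[1,0,0,0,0,0,0]]]}}

```text
t: 3.5
eef_pos: [0.4764, 0.1854, 0.0438]
tcp_rot: [0.997, 0.083, 0.0, 0.0]
ft_force: [-0.5, -0.4, 2.3]
width: 0.098
grip_force: 29.9
```

Emit:
{"api": "servo_tool", "payload": {"deltas": [[[1,0,0,0.01,0,0,0],[1,0,0,0.02,0,0,0],[1,0,0,0.03,0,0,0],[1,0,0,0.03,0,0,0],[1,0,0,0.02,0,0,0],[1,0,0,0,0,0,0],[1,0,0,0,0,0,0]]]}}

```text
t: 4.2
eef_pos: [0.4761, 0.1853, 0.1535]
tcp_rot: [0.997, 0.083, 0.0, 0.0]
ft_force: [-0.8, -0.2, -2.2]
width: 0.101
grip_force: 29.9
```

```bash
python3 - <<'E'
from rig import *
from h import *
s=read_state();print(s["eef_pos"],s["width"],s["grip_force"])
a=read_camera("top")["img"];b=read_camera("side")["img"]
f=lambda i,s:cv2.resize(i,None,fx=s,fy=s,interpolation=2)
cv2.imwrite("pics/lift.png",np.hstack([f(a[150:270,180:300],3),f(b[80:200,280:400],3)]))
E
```

```text
[0.47607975 0.18531018 0.15352137] 0.10141553755651994 29.928061366081238
```

View pics/lift.png

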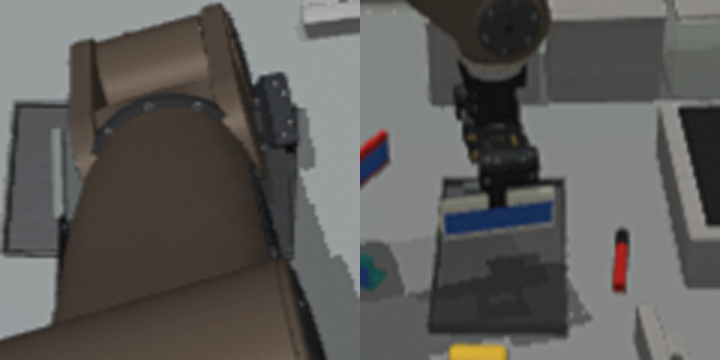

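Emit:
{"api": "servo_tool", "payload": {"deltas": [[[1,0.0138,-0.0274,0,0,0,0.134],[1,0.0138,-0.0274,0,0,0,0.134],[1,0.0138,-0.0274,0,0,0,0.134],[1,0.0138,-0.0274,0,0,0,0.134],[1,0.0138,-0.0274,0,0,0,0.134],[1,0.0138,-0.0274,0,0,0,0.134],[1,0.0138,-0.0274,0,0,0,0.134],[1,0.0138,-0.0274,0,0,0,0.134]]]}}

```text
t: 5.1
eef_pos: [0.5867, -0.035, 0.1521]
tcp_rot: [0.813, 0.582, -0.001, -0.001]
ft_force: [0.4, 0.1, -2.1]
width: 0.108
grip_force: 29.9
```

Emit:
{"api": "servo_tool", "payload": {"deltas": [[[1,0.0138,-0.0274,0,0,0,0.134],[1,0.0138,-0.0274,0,0,0,0.134],[1,0.0138,-0.0274,0,0,0,0.137],[1,0,0,-0.02,0,0,0],[1,0,0,-0.02,0,0,0],[1,0,0,-0.02,0,0,0],[1,0,0,0,0,0,0],[1,0,0,0,0,0,0]]]}}

```text
t: 5.9
eef_pos: [0.6279, -0.1159, 0.0929]
tcp_rot: [0.681, 0.732, -0.0, -0.001]
ft_force: [0.9, 0.2, -1.6]
width: 0.106
grip_force: 29.9
```

```bash
python3 - <<'E'
from rig import *
from h import *
s=read_state();print(s["eef_pos"],s["tcp_rot"],s["joint_positions"])
a=read_camera("top")["img"];b=read_camera("side")["img"];c=read_camera("wrist");print(c["mount"],c["fx"],c["cx"],c["cy"])
f=lambda i,s:cv2.resize(i,None,fx=s,fy=s,interpolation=2)
cv2.imwrite("pics/ov.png",np.vstack([np.hstack([f(a[100:200,280:413],3),f(b[180:280,330:463],3)]),c["img"][100:400,:][:, :].copy()[:, :]if 0 else np.pad(c["img"][60:360],((0,0),(79,79),(0,0)))]))
E
```

```text
[ 0.62790858 -0.11591343  0.09286142] [ 6.81208602e-01  7.32088780e-01 -3.96507337e-04 -8.37520330e-04] [-2.85956052e-01  6.44464988e-01  1.63804093e+00  5.20177844e-05
  8.60939596e-01 -3.57960990e-01]
[[ 8.09490120e-04 -9.62310285e-01 -2.71952679e-01  7.70691400e-02]
 [ 9.99998988e-01  4.60766151e-04  1.34615072e-03  6.05109974e-05]
 [-1.17010809e-03 -2.71953494e-01  9.62309684e-01 -1.71132399e-01]
 [ 0.00000000e+00  0.00000000e+00  0.00000000e+00  1.00000000e+00]] 309.70691628693146 319.9768812780157 200.0811902355767
```

View pics/ov.png

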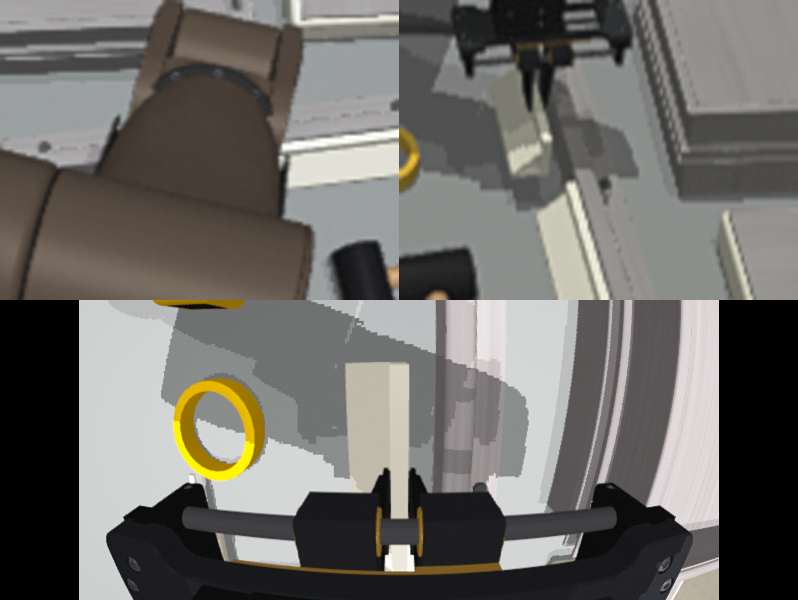

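Emit:
{"api": "servo_tool", "payload": {"deltas": [[[1,0,0,-0.02,0,0,0.003],[1,0,0,-0.02,0,0,0],[1,0,0,-0.008,0,0,0],[1,0,0,-0.003,0,0,0],[1,0,0,0,0,0,0],[1,0,0,0,0,0,0]]]}}

```text
t: 6.65
eef_pos: [0.6286, -0.1161, 0.0436]
tcp_rot: [0.68, 0.733, 0.0, 0.001]
ft_force: [-0.2, -0.1, -1.2]
width: 0.102
grip_force: 29.9
```

Emit:
{"api": "servo_tool", "payload": {"deltas": [[[1,0,0,-0.001,0,0,0],[1,0,0,0,0,0,0],[1,0,0,0,0,0,0]]]}}

```text
t: 6.95
eef_pos: [0.6282, -0.116, 0.0419]
tcp_rot: [0.68, 0.733, 0.0, 0.0]
ft_force: [-0.6, 0.2, -3.0]
width: 0.101
grip_force: 29.9
```

Emit:
{"api": "servo_tool", "payload": {"deltas": [[[1,0,0,-0.001,0,0,0],[1,0.0003,-0.003,0,0,0,0],[1,0.0003,-0.003,0,0,0,0],[1,0.0001,-0.001,0,0,0,0],[1,0,0,0,0,0,0],[1,0,0,0,0,0,0]]]}}

```text
t: 7.55
eef_pos: [0.6289, -0.1231, 0.0406]
tcp_rot: [0.68, 0.733, 0.0, 0.0]
ft_force: [-0.7, -0.5, -1.4]
width: 0.099
grip_force: 29.9
```

Emit:
{"api": "servo_tool", "payload": {"deltas": [[[1,0.0001,-0.001,0,0,0,0],[1,0,0,0,0,0,0],[1,0,0,0,0,0,0]]]}}

```text
t: 7.85
eef_pos: [0.629, -0.124, 0.0407]
tcp_rot: [0.68, 0.733, 0.0, 0.0]
ft_force: [-0.6, -0.8, -1.2]
width: 0.101
grip_force: 29.9
```

Emit:
{"api": "servo_tool", "payload": {"deltas": [[[1,0.0001,-0.001,0,0,0,0],[1,0,0,0,0,0,0],[1,0,0,0,0,0,0]]]}}

```text
t: 8.15
eef_pos: [0.6291, -0.125, 0.0406]
tcp_rot: [0.68, 0.733, 0.0, 0.0]
ft_force: [-0.4, -0.5, -1.7]
width: 0.105
grip_force: 29.9
```

Emit:
{"api": "servo_tool", "payload": {"deltas": [[[1,0.0001,-0.001,0,0,0,0],[1,0,0,0,0,0,0],[1,0,0,0,0,0,0]]]}}

```text
t: 8.45
eef_pos: [0.6292, -0.126, 0.0407]
tcp_rot: [0.68, 0.733, 0.0, 0.0]
ft_force: [-0.2, 0.2, -2.9]
width: 0.107
grip_force: 29.9
```

Emit:
{"api": "servo_tool", "payload": {"deltas": [[[1,0.0001,-0.001,0,0,0,0],[1,0,0,0,0,0,0],[1,0,0,0,0,0,0]]]}}

```text
t: 8.75
eef_pos: [0.6293, -0.127, 0.0406]
tcp_rot: [0.68, 0.733, 0.0, 0.0]
ft_force: [-0.2, 0.3, -2.3]
width: 0.102
grip_force: 29.9
```

Emit:
{"api": "servo_tool", "payload": {"deltas": [[[1,0.0001,-0.001,0,0,0,0],[1,0,0,0,0,0,0],[1,0,0,0,0,0,0]]]}}

```text
t: 9.05
eef_pos: [0.6294, -0.128, 0.0407]
tcp_rot: [0.68, 0.733, 0.0, 0.0]
ft_force: [0.7, 0.2, -1.3]
width: 0.105
grip_force: 29.9
```

Emit:
{"api": "servo_tool", "payload": {"deltas": [[[1,0.0001,-0.001,0,0,0,0],[1,0,0,0,0,0,0],[1,0,0,0,0,0,0]]]}}

```text
t: 9.35
eef_pos: [0.6294, -0.1287, 0.0407]
tcp_rot: [0.68, 0.733, 0.0, -0.0]
ft_force: [-0.2, 3.6, -0.8]
width: 0.099
grip_force: 29.9
```

Emit:
{"api": "servo_tool", "payload": {"deltas": [[[1,0,0.0003,-0.0007,0,0,0],[1,0,0,-0.0006,0,0,0],[1,0,0,0,0,0,0]]]}}

```text
t: 9.65
eef_pos: [0.6295, -0.1287, 0.0398]
tcp_rot: [0.68, 0.733, 0.0, 0.0]
ft_force: [-1.4, 1.8, 5.1]
width: 0.1
grip_force: 29.9
```

Emit:
{"api": "servo_tool", "payload": {"deltas": [[[0.6,0,0,0,0,0,0],[0.6,0,0,0,0,0,0],[0.6,0,0,0,0,0,0],[0.6,0,0,0,0,0,0]]]}}

```text
t: 10.05
eef_pos: [0.6295, -0.1288, 0.0393]
tcp_rot: [0.68, 0.733, -0.0, 0.0]
ft_force: [0.6, 0.9, -0.4]
width: 0.198
grip_force: 0.0
```

Emit:
{"api": "servo_tool", "payload": {"deltas": [[[0.6,0,0,0.01,0,0,0],[0.6,0,0,0.025,0,0,0],[0.6,0,0,0.03,0,0,0],[1,-0.015,-0.001,0,0,0,-0.142],[1,-0.02,-0.002,0,0,0,-0.143],[1,-0.02,-0.0015,0,0,0,-0.143],[1,-0.0045,0,0,0,0,-0.143],[1,0,0,0,0,0,-0.143]]]}}

```text
t: 10.85
eef_pos: [0.5694, -0.1333, 0.1054]
tcp_rot: [0.895, 0.446, 0.0, 0.0]
ft_force: [-0.1, 0.9, -0.6]
width: 0.002
grip_force: 0.0
```

Emit:
{"api": "servo_tool", "payload": {"deltas": [[[1,0,0,0,0,0,-0.143],[1,0,0,0,0,0,-0.143],[1,0,0,0,0,0,-0.143],[1,0,0,0,0,0,-0.143],[1,0,0,0,0,0,-0.143],[1,0,0,0,0,0,-0.142],[1,0,0,0,0,0,0],[1,0,0,0,0,0,0]]]}}

```text
t: 11.65
eef_pos: [0.5701, -0.1332, 0.1048]
tcp_rot: [0.999, 0.04, 0.0, 0.0]
ft_force: [0.4, -0.5, -0.7]
width: 0.004
grip_force: 0.0
```

```bash
python3 - <<'E'
from rig import *
from h import *
s=read_state();print(s["eef_pos"],s["tcp_rot"],s["width"],s["ft_force"])
a=read_camera("top")["img"];b=read_camera("side")["img"]
f=lambda i,s:cv2.resize(i,None,fx=s,fy=s,interpolation=2)
cv2.imwrite("pics/rel.png",np.hstack([f(a[110:210,290:390],4),f(b[190:290,350:450],4)]))
E
```

```text
[ 0.57005352 -0.13320774  0.10483892] [9.99218375e-01 3.95293308e-02 2.21963870e-04 1.50588383e-04] 0.0036725391189467633 [ 0.43860388 -0.53500685 -0.65230037]
```

View pics/rel.png

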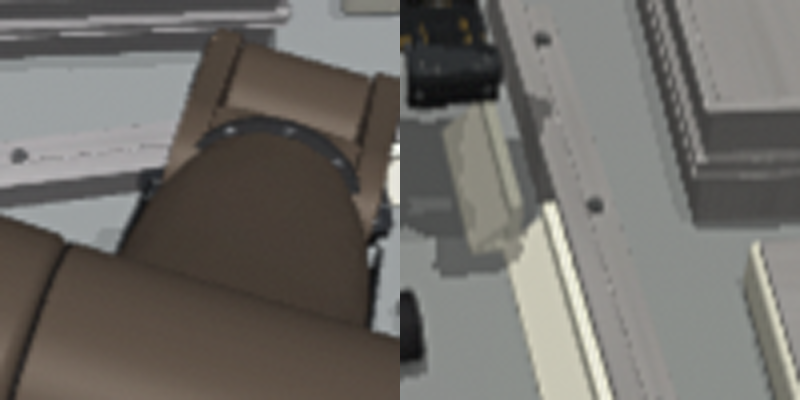

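Emit:
{"api": "servo_tool", "payload": {"deltas": [[[1,0,0,-0.02,0,0,0],[1,0,0,-0.025,0,0,0],[1,0,0,-0.02,0,0,0],[1,0,0,-0.01,0,0,0],[1,0,0,-0.003,0,0,0],[1,0,0,0,0,0,0],[1,0,0,0,0,0,0]]]}}

```text
t: 12.45
eef_pos: [0.5704, -0.1333, 0.0272]
tcp_rot: [0.999, 0.038, 0.001, 0.0]
ft_force: [-0.4, 0.0, 0.2]
width: 0.004
grip_force: 0.0
```

Emit:
{"api": "servo_tool", "payload": {"deltas": [[[1,0.01,0.0007,0,0,0,0],[1,0.01,0.0007,0,0,0,0],[1,0.006,0.0004,0,0,0,0],[1,0.003,0.0002,0,0,0,0],[1,0,0,0,0,0,0],[1,0,0,0,0,0,0]]]}}

```text
t: 13.05
eef_pos: [0.5988, -0.1311, 0.0262]
tcp_rot: [0.999, 0.037, -0.0, -0.0]
ft_force: [0.0, 0.5, 0.0]
width: 0.004
grip_force: 0.0
```

Emit:
{"api": "servo_tool", "payload": {"deltas": [[[1,0.004,0.0003,0,0,0,0],[1,0.004,0.0003,0,0,0,0],[1,0.003,0.0002,0,0,0,0],[1,0,0,0,0,0,0],[1,0,0,0,0,0,0]]]}}

```text
t: 13.55
eef_pos: [0.6091, -0.1304, 0.0283]
tcp_rot: [0.999, 0.037, -0.001, 0.0]
ft_force: [-12.6, 0.2, 24.8]
width: 0.002
grip_force: 13.6
```

Emit:
{"api": "servo_tool", "payload": {"deltas": [[[1,0.003,0.0002,0,0,0,0],[1,0.002,0.0001,0,0,0,0],[1,0.002,0.0001,0,0,0,0],[1,0,0,0,0,0,0]]]}}

```text
t: 13.95
eef_pos: [0.6178, -0.1298, 0.0308]
tcp_rot: [0.999, 0.037, 0.001, 0.0]
ft_force: [-13.1, 5.7, 44.2]
width: 0.005
grip_force: 22.9
```

Emit:
{"api": "servo_tool", "payload": {"deltas": [[[1,0,0,0.002,0,0,0],[1,0,0,0.002,0,0,0],[1,0,0,0,0,0,0]]]}}

```text
t: 14.25
eef_pos: [0.6176, -0.1299, 0.0318]
tcp_rot: [0.999, 0.037, 0.001, 0.0]
ft_force: [-2.1, 3.4, 13.0]
width: 0.006
grip_force: 6.0
```

Emit:
{"api": "servo_tool", "payload": {"deltas": [[[1,0.002,0.0001,0,0,0,0],[1,0,0,0,0,0,0],[1,0,0,0,0,0,0]]]}}

```text
t: 14.55
eef_pos: [0.6192, -0.1297, 0.0319]
tcp_rot: [0.999, 0.037, 0.0, 0.0]
ft_force: [-5.8, 3.3, 15.2]
width: 0.004
grip_force: 8.1
```

Emit:
{"api": "servo_tool", "payload": {"deltas": [[[1,0.001,0,0.0012,0,0,0],[1,0.002,0.0001,0,0,0,0],[1,0,0,0,0,0,0]]]}}

```text
t: 14.85
eef_pos: [0.6199, -0.1296, 0.0321]
tcp_rot: [0.999, 0.038, -0.003, -0.0]
ft_force: [-14.5, -0.5, 14.0]
width: 0.005
grip_force: 8.4
```

Emit:
{"api": "servo_tool", "payload": {"deltas": [[[1,0.002,0.0001,0,0,0,0],[1,0,0,0,0,0,0]]]}}

```text
t: 15.05
eef_pos: [0.6202, -0.1295, 0.032]
tcp_rot: [0.999, 0.038, -0.004, -0.001]
ft_force: [-21.5, -2.3, 18.2]
width: 0.005
grip_force: 11.7
```

```bash
python3 - <<'E'
from rig import *
from h import *
s=read_state();print(s["eef_pos"],s["tcp_rot"],s["width"],s["ft_force"])
a=read_camera("wrist")["img"];b=read_camera("side")["img"]
f=lambda i,s:cv2.resize(i,None,fx=s,fy=s,interpolation=2)
cv2.imwrite("pics/push.png",np.hstack([f(b[190:290,360:440],5),f(a[100:350,120:320],2)]))
E
```

```text
[ 0.62018245 -0.12954038  0.03198474] [ 9.99280828e-01  3.76490837e-02 -4.44540955e-03 -7.82499849e-04] 0.005453116742414592 [-21.51924362  -2.29471231  18.16704544]
```

View pics/push.png

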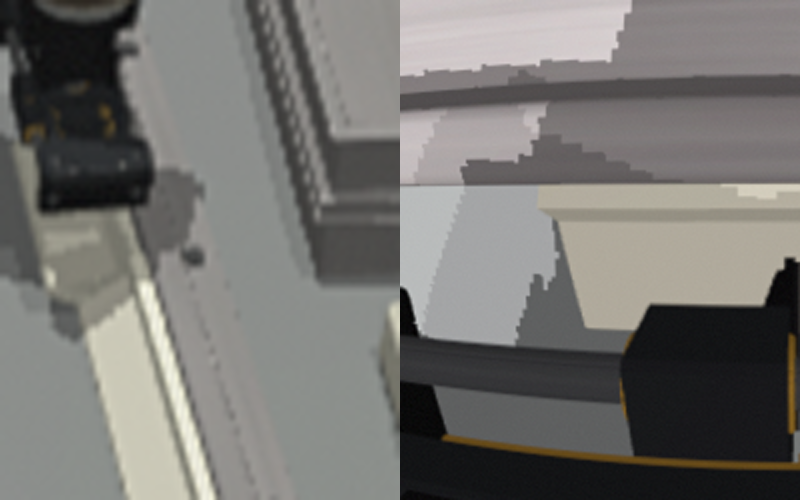

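```bash
python3 - <<'E'
from h import *
from rig import *
S=8;x0,y0=360,215
b=read_camera("side")["img"][y0:y0+60,x0:x0+50]
i=cv2.resize(b,None,fx=S,fy=S,interpolation=2);i=np.clip(255*(i/255.)**.6,0,255).astype(np.uint8)
j=i.copy()
E=np.array([.664,-.195,0]);ex=np.array([.997,.076,0]);ey=np.array([-.076,.997,0])
def pr(P):
    f,cx,cy,r,t=K["side"];q,_=cv2.projectPoints(np.array(P),np.array(r),np.array(t),np.array([[f,0,cx],[0,f,cy],[0,0,1.]]),None)
    return ((q[:,0]-[x0,y0]+.5)*S).astype(int)
for dx,c in((0,(0,255,0)),(-.015,(0,0,255))):
  for l in (0,.14):
    P=pr([E+ex*(a-.02+dx)+ey*l+np.array([0,0,z]) for a,z in((-.02,0),(.02,0),(.02,.052),(.01,.052),(.01,.036),(-.02,.006))])
    cv2.polylines(j,[P.reshape(-1,1,2)],True,c,1)
cv2.imwrite("pics/w.png",np.hstack([i,j]))
E
```

```text
(no output)
```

View pics/w.png

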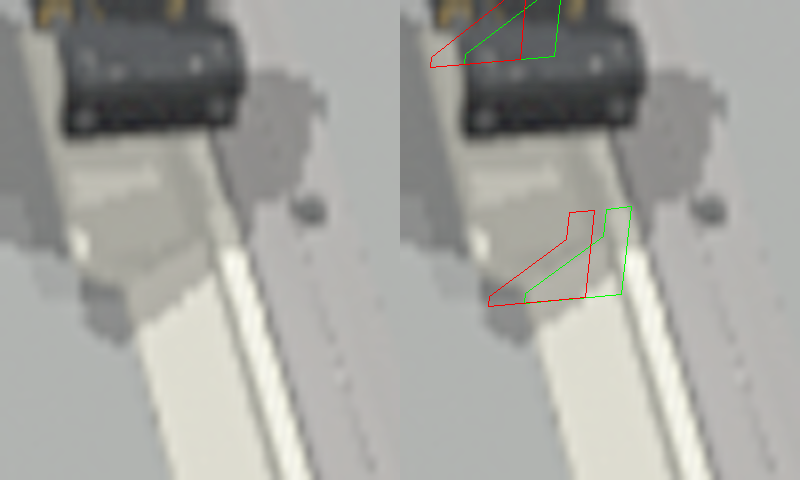

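Emit:
{"api": "servo_tool", "payload": {"deltas": [[[1,-0.006,-0.0004,0,0,0,0],[1,-0.012,-0.0009,0,0,0,0],[1,-0.015,-0.0011,0,0,0,0],[1,-0.015,-0.0011,0,0,0,0],[1,0,0,0,0,0,0],[1,0,0,0,0,0,0]]]}}

```text
t: 15.8
eef_pos: [0.5767, -0.1334, 0.0318]
tcp_rot: [0.999, 0.037, 0.0, 0.0]
ft_force: [-0.2, 0.2, -0.9]
width: 0.008
grip_force: 0.0
```

```bash
cat > wf.py <<'E'
from h import *
from rig import *
s=read_state();print(s["t"],s["eef_pos"],s["tcp_rot"],s["ft_force"])
b=read_camera("side")["img"];cv2.imwrite("pics/s.png",b)
# rows: find profile of the strip (brightness) along image rows near its near end
for v in range(226,256,3): print(v,b[v,364:396].mean(1).astype(int))
E
python3 wf.py
```

```text
15.8 [ 0.57669441 -0.13339793  0.03181386] [9.99307193e-01 3.72149692e-02 3.87812796e-04 1.74660750e-04] [-0.23922106  0.17200586 -0.8696223 ]
226 [ 31  31  27  30  31  30  32  28  27  27  25  32  65  96  96  97  85  67
  66  66  78 115 143 142 140 139 137 132 143 144 141 139]
229 [ 17  18  19  18  17  17  18  25  45  38  30  85 153 107  94  95  95  76
  67  67  66  79 124 145 141 140 140 140 142 144 144 142]
232 [ 24  31  29  32  40  49  63  63  61  56  76 132 156 142  98  93  95  94
  74  69  74  73  83 130 145 141 139 139 140 139 143 144]
235 [122 121 120 121 131 138 137 136 138 133 111 126 154 152 136  96  93  96
  93  74  73  74  73  85 133 146 141 139 139 140 138 144]
238 [118 120 118 119 129 136 136 136 135 137 132 112 131 154 150 121  94  95
  96  95  87  73  72  70  84 133 145 141 140 139 137 131]
241 [101 129 120 118 118 122 136 137 136 136 136 132 110 139 142 136 105  94
  92 101 119 119 198 206 204 124 132 144 140 141 140 137]
244 [ 96 111 120 118 119 118 118 121 136 136 136 135 123 115 118 115  97  91
 101 145 154 137 160 224 228 217 112 132 144 143 140 140]
247 [ 79  89 116 120 119 118 118 120 128 130 123 115 110 117 116 111 115 164
 192 198 199 190 134 153 225 226 201 106 135 145 144 143]
250 [ 81  80  97 122 130 131 123 121 127 141 143 138 124 128 139 168 175 197
 196 194 195 197 187 134 179 225 224 185 107 138 146 144]
253 [ 96  94  95 102 107 108 104 103 102 100  98 103 125 134 132 146 195 196
 195 194 194 196 197 186 127 176 225 224 187 117 141 146]
```

```bash
python3 - <<'E'
from h import *
for u,v in((379.2,241),(378.2,238),(374.8,229),(390,244),(391,247)):print(w("side",u,v,.052))
E
```

```text
[ 0.63438904 -0.19646373  0.052     ]
[ 0.63276188 -0.18322573  0.052     ]
[ 0.62643493 -0.14233826  0.052     ]
[ 0.66695051 -0.21090318  0.052     ]
[ 0.66832512 -0.22377125  0.052     ]
```

Emit:
{"api": "servo_tool", "payload": {"deltas": [[[1,-0.008,-0.0006,0,0,0,0],[1,0,0,-0.012,0,0,0],[1,0,0,-0.012,0,0,0],[1,0,0,-0.003,0,0,0],[1,0,0,0,0,0,0],[1,0,0,0,0,0,0]]]}}

```text
t: 16.45
eef_pos: [0.5681, -0.1338, 0.0044]
tcp_rot: [0.999, 0.037, -0.0, 0.0]
ft_force: [-0.1, 0.6, -0.3]
width: 0.005
grip_force: 0.0
```

Emit:
{"api": "servo_tool", "payload": {"deltas": [[[1,0.006,0.0005,0,0,0,0],[1,0.006,0.0005,0,0,0,0],[1,0.004,0.0003,0,0,0,0],[1,0.004,0.0003,0,0,0,0],[1,0.004,0.0003,0,0,0,0]]]}}

```text
t: 16.95
eef_pos: [0.5922, -0.1318, 0.0046]
tcp_rot: [0.999, 0.037, -0.0, 0.0]
ft_force: [-1.7, -0.2, 1.5]
width: 0.005
grip_force: 1.0
```

Emit:
{"api": "servo_tool", "payload": {"deltas": [[[1,0.003,0.0002,0,0,0,0],[1,0.003,0.0002,0,0,0,0],[1,0,0,0,0,0,0]]]}}

```text
t: 17.25
eef_pos: [0.5985, -0.1315, 0.0045]
tcp_rot: [0.999, 0.037, 0.0, 0.0]
ft_force: [-0.0, -0.1, 0.1]
width: 0.005
grip_force: 0.0
```

Emit:
{"api": "servo_tool", "payload": {"deltas": [[[1,0.003,0.0002,0,0,0,0],[1,0.003,0.0002,0,0,0,0],[1,0,0,0,0,0,0]]]}}

```text
t: 17.55
eef_pos: [0.6045, -0.1311, 0.0046]
tcp_rot: [0.999, 0.037, 0.0, 0.0]
ft_force: [-0.5, 0.2, 0.1]
width: 0.007
grip_force: 0.0
```

```bash
python3 wf.py
```

```text
17.55 [ 0.60448346 -0.13111283  0.0045596 ] [9.99299685e-01 3.74170184e-02 3.00432090e-04 1.28803072e-04] [-0.54010426  0.18617136  0.09564835]
226 [ 49  49  49  50  50  49  50  49  50  50  50  50  47  44  42  40  41  45
  39  43  65  85  98  96  94  99 120 117  96 100 123 141]
229 [ 54  71  52  50  53  46  48  49  49  51  49  49  49  58  74  48  50  55
  54  49  48  71  88  97  99 124 143 143 129 102 126 144]
232 [ 37  41  37  37  34  33  29  30  31  31  30  29  29  26  29  26  26  26
  24  21  52 100  71  87 107 142 142 141 141 140 144 144]
235 [ 27  27  19  18  18  18  18  15  20  19  17  17  16  17  14  20  31  36
  25  75 161 154  91  78 133 146 141 140 140 140 138 145]
238 [ 27  20  23  26  29  31  34  55  58  60  75  80  94  98 109 109 111 112
 108 100 150 157 149  89  78 134 145 142 140 140 138 133]
241 [ 82  82  81  81  80  80  81  97 130 138 122 119 119 121 128 129 137 138
 135 118 108 127 153 160 182 124 134 145 142 142 140 138]
244 [ 97  97  97  96  97  96  96  98 113 129 120 119 119 119 118 119 123 137
 137 132 124 118 163 228 229 218 113 132 144 143 141 140]
247 [ 79  80  80  80  80  81  80  80  83 107 121 121 120 121 118 117 117 120
 134 136 137 132 118 157 228 226 201 107 135 145 144 143]
250 [123  83  78  80  80  81  80  80  79  85 110 119 120 128 128 137 136 137
 135 133 143 176 189 137 180 226 225 186 109 138 147 146]
253 [123  82  87  89  89  89  89  89  88  89  96 105 127 137 135 134 143 169
 174 197 198 197 199 186 128 177 226 225 187 118 142 147]
```

Emit:
{"api": "servo_tool", "payload": {"deltas": [[[1,0.0015,0.0001,0,0,0,0],[1,0.0015,0.0001,0,0,0,0],[1,0,0,0,0,0,0]]]}}

```text
t: 17.9
eef_pos: [0.6071, -0.1309, 0.0045]
tcp_rot: [0.999, 0.037, 0.0, 0.0]
ft_force: [0.1, -0.1, -0.7]
width: 0.006
grip_force: 0.2
```

Emit:
{"api": "servo_tool", "payload": {"deltas": [[[1,0.0015,0.0001,0,0,0,0],[1,0,0,0,0,0,0],[1,0,0,0,0,0,0]]]}}

```text
t: 18.2
eef_pos: [0.6085, -0.1308, 0.0046]
tcp_rot: [0.999, 0.037, 0.0, 0.0]
ft_force: [-0.9, 1.2, -0.5]
width: 0.001
grip_force: 0.3
```

Emit:
{"api": "servo_tool", "payload": {"deltas": [[[1,0.001,0.0001,0,0,0,0],[1,0,0,0,0,0,0],[1,0,0,0,0,0,0]]]}}

```text
t: 18.5
eef_pos: [0.609, -0.1307, 0.0045]
tcp_rot: [0.999, 0.037, -0.001, -0.0]
ft_force: [-4.4, 0.1, 1.5]
width: 0.003
grip_force: 2.4
```

Emit:
{"api": "servo_tool", "payload": {"deltas": [[[1,0.001,0.0001,0,0,0,0],[1,0,0,0,0,0,0],[1,0,0,0,0,0,0]]]}}

```text
t: 18.8
eef_pos: [0.6092, -0.1306, 0.0044]
tcp_rot: [0.999, 0.037, -0.001, -0.0]
ft_force: [-9.1, -1.9, 3.6]
width: 0.003
grip_force: 4.5
```

Emit:
{"api": "servo_tool", "payload": {"deltas": [[[1,0.001,0.0001,0,0,0,0],[1,0,0,0,0,0,0],[1,0,0,0,0,0,0]]]}}

```text
t: 19.1
eef_pos: [0.6093, -0.1305, 0.0043]
tcp_rot: [0.999, 0.037, -0.002, -0.0]
ft_force: [-12.6, -3.0, 5.9]
width: 0.007
grip_force: 6.6
```

```bash
python3 wf.py
```

```text
19.1 [ 0.60934456 -0.1305276   0.00431894] [ 9.99295134e-01  3.74636886e-02 -2.35404593e-03 -4.08100537e-04] [-12.6169297   -2.97819795   5.86958489]
226 [ 50  48  49  49  48  49  50  50  50  49  49  49  50  50  48  49  43  40
  38  44  40  59  99  98  97  95  94  92  95  97 100 121]
229 [ 44  49  55  57  48  50  54  45  49  49  50  49  48  51  50  50  56  49
  52  56  52  48  67  99  97  95 100 125 131 103 124 123]
232 [ 28  31  36  38  32  32  32  31  28  30  29  29  29  29  28  26  26  26
  25  23  20  25  54  89  98 100 124 143 141 124 105 145]
235 [ 17  25  37  26  18  16  18  20  18  19  17  18  17  18  18  18  16  19
  33  35  30  84 153 102  94 126 142 143 141 141 138 145]
238 [ 21  22  29  25  29  31  32  41  53  57  60  74  78  94  94  97 111 112
 116 109  99 145 158 149  91  92 127 143 142 140 138 132]
241 [ 81  81  82  81  81  81  80  80  93 123 133 137 120 118 119 121 128 130
 137 134 111 110 152 158 147 101 134 145 142 141 140 138]
244 [ 82  91  97  97  97  97  96  97  95 102 128 122 119 118 119 119 119 118
 122 137 134 113 119 171 230 220 113 132 144 142 141 140]
247 [ 82  80  80  80  80  80  81  81  79  83 103 121 120 119 119 118 118 120
 128 130 136 132 110 156 229 227 201 108 135 146 144 142]
250 [127 129 123  81  78  80  87 109 105  80  85 110 122 129 129 136 136 136
 134 136 142 176 189 137 181 226 225 186 108 138 146 146]
253 [126 130 130  90  86  89  89  88  89  96  95 101 128 136 134 133 142 169
 175 198 197 197 198 187 128 177 226 225 189 117 141 147]
```

Emit:
{"api": "servo_tool", "payload": {"deltas": [[[1,-0.006,-0.0005,0,0,0,0],[1,-0.008,-0.0006,0,0,0,0],[1,0,0,0.015,0,0,0],[1,0.008,0.0006,0,0,0,0],[1,0.008,0.0006,0,0,0,0],[1,0.003,0.0002,0,0,0,0],[1,0,0,0,0,0,0],[1,0,0,0,0,0,0]]]}}

```text
t: 19.95
eef_pos: [0.6163, -0.13, 0.0192]
tcp_rot: [0.999, 0.037, -0.0, -0.0]
ft_force: [-0.4, 1.3, 0.6]
width: 0.006
grip_force: 0.0
```

Emit:
{"api": "servo_tool", "payload": {"deltas": [[[1,0.002,0.0001,0,0,0,0],[1,0,0,0,0,0,0],[1,0,0,0,0,0,0]]]}}

```text
t: 20.25
eef_pos: [0.6184, -0.1301, 0.0195]
tcp_rot: [0.999, 0.037, -0.0, 0.0]
ft_force: [0.3, -0.1, -0.5]
width: 0.004
grip_force: 0.0
```

Not in contact yet; go on in 1–2 mm steps.

Emit:
{"api": "servo_tool", "payload": {"deltas": [[[1,0.002,0.0001,0,0,0,0],[1,0,0,0,0,0,0],[1,0,0,0,0,0,0]]]}}

```text
t: 20.55
eef_pos: [0.6205, -0.13, 0.0196]
tcp_rot: [0.999, 0.037, 0.0, 0.0]
ft_force: [0.0, -0.1, 0.8]
width: 0.007
grip_force: 0.0
```

Emit:
{"api": "servo_tool", "payload": {"deltas": [[[1,0.0015,0.0001,0,0,0,0],[1,0,0,0,0,0,0],[1,0,0,0,0,0,0]]]}}

```text
t: 20.85
eef_pos: [0.622, -0.1299, 0.0196]
tcp_rot: [0.999, 0.037, 0.0, 0.0]
ft_force: [0.1, -0.1, 0.5]
width: 0.006
grip_force: 0.0
```

Emit:
{"api": "servo_tool", "payload": {"deltas": [[[1,0.0015,0.0001,0,0,0,0],[1,0,0,0,0,0,0],[1,0,0,0,0,0,0]]]}}

```text
t: 21.15
eef_pos: [0.6227, -0.1298, 0.0194]
tcp_rot: [0.999, 0.037, -0.001, -0.0]
ft_force: [-4.2, -1.2, 1.0]
width: 0.003
grip_force: 2.3
```

Emit:
{"api": "servo_tool", "payload": {"deltas": [[[1,0.001,0.0001,-0.0003,0,0,0],[1,0.001,0.0001,-0.0003,0,0,0],[1,0,0,0,0,0,0],[1,0,0,0,0,0,0]]]}}

```text
t: 21.55
eef_pos: [0.6232, -0.1297, 0.0189]
tcp_rot: [0.999, 0.037, -0.003, -0.0]
ft_force: [-14.3, -3.4, 8.4]
width: 0.002
grip_force: 7.9
```

Emit:
{"api": "servo_tool", "payload": {"deltas": [[[1,0.0001,-0.001,0,0,0,0],[1,0,0,0,0,0,0],[1,0,0,0,0,0,0],[1,0,0,0,0,0,0]]]}}

```text
t: 21.95
eef_pos: [0.6231, -0.13, 0.0189]
tcp_rot: [0.999, 0.037, -0.003, -0.001]
ft_force: [-13.8, 1.5, 8.9]
width: 0.003
grip_force: 7.9
```

```bash
python3 - <<'E'
from h import *
from rig import *
print(read_state()["ft_force"])
b=read_camera("side")["img"][222:262,362:402];a=read_camera("top")["img"][140:190,340:390]
g=lambda i,s:np.clip(255*(cv2.resize(i,None,fx=s,fy=s,interpolation=2)/255.)**.6,0,255).astype(np.uint8)
cv2.imwrite("pics/fin.png",np.hstack([g(b,10),g(a,8)]))
E
```

```text
[-13.78695006   1.46035411   8.9300192 ]
```

View pics/fin.png

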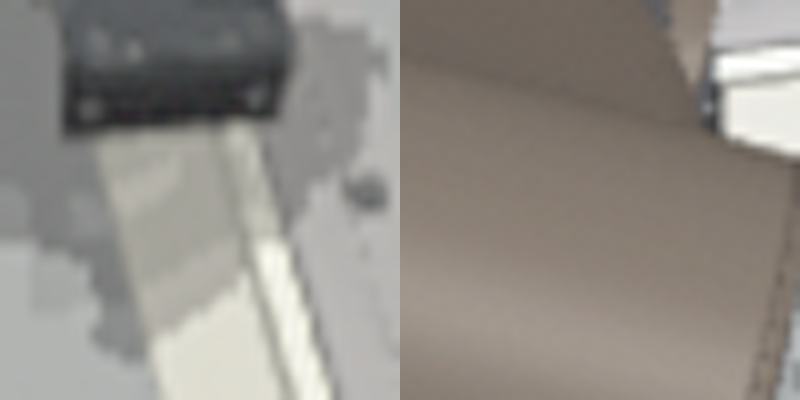

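Emit:
{"api": "servo_tool", "payload": {"deltas": [[[1,-0.01,-0.0008,0,0,0,0],[1,-0.012,-0.001,0,0,0,0],[1,0,0,0.035,0,0,0],[1,0,0,0.035,0,0,0],[1,0.009,0.033,0,0,0,0],[1,0.009,0.033,0,0,0,0],[1,0.009,0.031,0,0,0,0],[1,0,0,0,0,0,0]]]}}

```text
t: 22.85
eef_pos: [0.6314, -0.0322, 0.0892]
tcp_rot: [0.999, 0.039, 0.001, -0.0]
ft_force: [0.9, 0.2, -0.3]
width: 0.002
grip_force: 0.0
```

Emit:
{"api": "servo_tool", "payload": {"deltas": [[[1,0,0,-0.03,0,0,0],[1,0,0,-0.03,0,0,0],[1,0,0,-0.014,0,0,0],[1,0,0,0,0,0,0],[1,0,0,0,0,0,0]]]}}

```text
t: 23.35
eef_pos: [0.631, -0.0358, 0.0156]
tcp_rot: [0.999, 0.037, 0.0, 0.0]
ft_force: [-0.6, -0.1, 0.8]
width: 0.006
grip_force: 0.0
```

Emit:
{"api": "servo_tool", "payload": {"deltas": [[[1,0.0003,-0.004,0,0,0,0],[1,0.0002,-0.002,0,0,0,0],[1,0,0,0,0,0,0],[1,0,0,0,0,0,0]]]}}

```text
t: 23.75
eef_pos: [0.6312, -0.0415, 0.0155]
tcp_rot: [0.999, 0.037, 0.0, 0.0]
ft_force: [-0.9, 0.5, 0.4]
width: 0.004
grip_force: 0.0
```

Emit:
{"api": "servo_tool", "payload": {"deltas": [[[1,0.0001,-0.0015,0,0,0,0],[1,0.0001,-0.0015,0,0,0,0],[1,0,0,0,0,0,0]]]}}

```text
t: 24.05
eef_pos: [0.6313, -0.0445, 0.015]
tcp_rot: [0.999, 0.037, 0.0, 0.0]
ft_force: [-0.5, -0.5, 0.3]
width: 0.004
grip_force: 0.0
```

Emit:
{"api": "servo_tool", "payload": {"deltas": [[[1,0.0001,-0.001,0,0,0,0],[1,0,0,0,0,0,0],[1,0,0,0,0,0,0]]]}}

```text
t: 24.35
eef_pos: [0.6313, -0.0454, 0.0149]
tcp_rot: [0.999, 0.037, -0.0, 0.0]
ft_force: [-0.6, 0.2, -0.9]
width: 0.005
grip_force: 0.0
```

Emit:
{"api": "servo_tool", "payload": {"deltas": [[[1,0.0001,-0.001,0,0,0,0],[1,0,0,0,0,0,0],[1,0,0,0,0,0,0]]]}}

```text
t: 24.65
eef_pos: [0.6315, -0.0464, 0.015]
tcp_rot: [0.999, 0.037, -0.0, 0.0]
ft_force: [0.1, 0.4, 0.5]
width: 0.005
grip_force: 0.0
```

Emit:
{"api": "servo_tool", "payload": {"deltas": [[[1,0.0001,-0.001,0,0,0,0],[1,0,0,0,0,0,0],[1,0,0,0,0,0,0]]]}}

```text
t: 24.95
eef_pos: [0.6316, -0.0474, 0.015]
tcp_rot: [0.999, 0.037, -0.0, 0.0]
ft_force: [0.7, 1.3, -0.2]
width: 0.003
grip_force: 0.0
```

Emit:
{"api": "servo_tool", "payload": {"deltas": [[[1,0.0001,-0.001,0,0,0,0],[1,0,0,0,0,0,0],[1,0,0,0,0,0,0]]]}}

```text
t: 25.25
eef_pos: [0.6317, -0.0484, 0.015]
tcp_rot: [0.999, 0.037, -0.0, 0.0]
ft_force: [-0.0, 1.5, 0.1]
width: 0.004
grip_force: 0.3
```

Emit:
{"api": "servo_tool", "payload": {"deltas": [[[1,0.0001,-0.001,0,0,0,0],[1,0,0,0,0,0,0],[1,0,0,0,0,0,0]]]}}

```text
t: 25.55
eef_pos: [0.6316, -0.0487, 0.0149]
tcp_rot: [0.999, 0.037, -0.0, -0.0]
ft_force: [0.0, 5.5, 0.6]
width: 0.004
grip_force: 2.8
```

Emit:
{"api": "servo_tool", "payload": {"deltas": [[[1,0.0001,-0.001,0,0,0,0],[1,0,0,0,0,0,0],[1,0,0,0,0,0,0]]]}}

```text
t: 25.85
eef_pos: [0.6316, -0.0489, 0.0149]
tcp_rot: [0.999, 0.038, -0.0, -0.001]
ft_force: [0.6, 11.3, 1.7]
width: 0.004
grip_force: 5.5
```

Emit:
{"api": "servo_tool", "payload": {"deltas": [[[1,-0.0005,0.006,0,0,0,0],[1,-0.0005,0.008,0,0,0,0],[1,0,0,0.035,0,0,0],[1,0,0,0.035,0,0,0],[1,-0.01,-0.031,0,0,0,0],[1,-0.01,-0.032,0,0,0,0],[1,-0.01,-0.032,0,0,0,0],[1,0,0,0,0,0,0]]]}}

```text
t: 26.65
eef_pos: [0.6, -0.1343, 0.0851]
tcp_rot: [0.999, 0.036, 0.0, 0.0]
ft_force: [-0.4, 0.7, 0.1]
width: 0.004
grip_force: 0.0
```

Emit:
{"api": "servo_tool", "payload": {"deltas": [[[1,0,0,-0.03,0,0,0],[1,0,0,-0.026,0,0,0],[1,0,0,-0.01,0,0,0],[1,0,0,0,0,0,0],[1,0,0,0,0,0,0]]]}}

```text
t: 27.15
eef_pos: [0.6014, -0.1311, 0.0197]
tcp_rot: [0.999, 0.038, 0.0, 0.0]
ft_force: [0.6, 0.5, -0.2]
width: 0.005
grip_force: 0.0
```

Emit:
{"api": "servo_tool", "payload": {"deltas": [[[1,0.008,0.0006,0,0,0,0],[1,0.008,0.0006,0,0,0,0],[1,0.004,0.0003,0,0,0,0],[1,0,0,0,0,0,0],[1,0,0,0,0,0,0]]]}}

```text
t: 27.65
eef_pos: [0.6209, -0.1298, 0.019]
tcp_rot: [0.999, 0.037, -0.0, 0.0]
ft_force: [0.6, 0.3, 0.5]
width: 0.004
grip_force: 0.0
```

Emit:
{"api": "servo_tool", "payload": {"deltas": [[[1,0.001,0,0,0,0,0],[1,0.001,0,0,0,0,0],[1,0.001,-0.0003,-0.0002,0,0,0],[1,0,0,0,0,0,0],[1,0,0,0,0,0,0]]]}}

```text
t: 28.15
eef_pos: [0.6223, -0.1299, 0.0185]
tcp_rot: [0.999, 0.037, -0.002, -0.0]
ft_force: [-7.4, 0.2, 3.7]
width: 0.003
grip_force: 4.1
```

Emit:
{"api": "servo_tool", "payload": {"deltas": [[[1,0.0008,-0.0002,-0.0003,0,0,0],[1,0.0006,0,-0.0002,0,0,0],[1,0,0,0,0,0,0],[1,0,0,0,0,0,0]]]}}

```text
t: 28.55
eef_pos: [0.6225, -0.1299, 0.0182]
tcp_rot: [0.999, 0.037, -0.003, -0.001]
ft_force: [-14.2, 1.8, 9.5]
width: 0.005
grip_force: 8.4
```

Emit:
{"api": "servo_tool", "payload": {"deltas": [[[1,0,0,0,0,0,0],[1,0,0,0,0,0,0],[1,0,0,0,0,0,0],[1,0,0,0,0,0,0],[1,0,0,0,0,0,0]]]}}

```text
t: 29.05
eef_pos: [0.6225, -0.1299, 0.0183]
tcp_rot: [0.999, 0.037, -0.003, -0.001]
ft_force: [-13.4, 1.4, 9.6]
width: 0.007
grip_force: 8.4
```

```bash
python3 wf.py | sed -n '1p;8,14p'; python3 -c "
from rig import *
print(read_state()['ft_force']);print(close_job())"
```

```text
29.05 [ 0.62254921 -0.12989223  0.01825624] [ 9.99293182e-01  3.74588251e-02 -3.04848921e-03 -8.23974637e-04] [-13.43277297   1.39557254   9.5568973 ]
235 [ 81  82  82  77  40  30  41  47  57  56  59  74  79  93  95  94  97  97
  95  91 107 131 128  97  83  98  98  97  96  97 104  99]
238 [ 81  81  81  81  82  80  81  87 115 121 119 120 121 129 130 135 120 119
 120 113 105 123 136 149  94  89  96  96  95  93  94 101]
241 [ 88  80  81  80  82  90  88  87  94 131 138 138 137 135 127 119 119 120
 120 118 111 107 128 135 147  94  90 107 143 144 143 138]
244 [ 93  79  80  80  81  90  96  97  95 101 120 120 118 120 119 120 119 120
[-13.66744193   1.28623612  10.46444086]
the job is handed in; nothing more can be done
None
```

The strip is fitted flush in the angle and butted to the fitted cove. I handed the job in at about 29 s of the 72 s, still holding a diagonal push of about 14 N inwards and 10 N down. The hand-in gave no verdict. On the first push the strip tipped instead of sliding, so I slid it home by its toe, pushed its far end up to the fitted cove, and then made the final push on the slope.

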